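# Check two sample crates underneath and send the stamped one to dispatch

### The arm

A 6-joint arm with a two-finger parallel gripper is mounted at the origin on the work surface. World frame = base frame: x ahead of the robot, y to its left, z up, the work surface at z = 0. Lengths are in m, angles in rad, forces in N, time in s.
With the tool pointing down it reaches from about 0.375 to 0.975 m from the base axis. Payload 3.8 kg.
Tool frame: the origin (TCP) lies midway between the tips of the shut fingers; the grasp point (between the pads) lies 19 mm behind it; z points along the fingers, y is the direction in which the jaws open and shut (so a half turn about z gives the same grasp; the last joint's range is limited). The gripper opens to 85 mm and grips with 20 to 120 N. Pads are 22 mm wide; open, the fingers measure 114 mm over their backs; the gripper's body (76 mm by 85 mm) begins 54 mm behind the grasp point. The pads swing forward as they close: fully open they stand 13 mm farther back than shut.
Start: joints at [1.183, 0.264, 1.604, -0, 1.274, -0.037], TCP at [0.232, 0.634, 0.231] pointing down, gripper open.
Joint ranges: [-2.63, 2.63], [-0.94, 2.18], [0.31, 2.57], [-1.31, 4.45], [0, 2.66], [-2.55, 2.55]. Speed limits (rad/s): [2.57, 2.57, 3.14, 3.14, 3.14, 3.14].

### API

Orientations are given as a rotation vector (axis times angle).
In Python, from workcell import bot gives the robot as it stands. The module is installed in compiled form; this text tells all that it offers.
- The arm moves only by the tool move_arm, never from a script. Its argument "steps" is a list of rows, each a list of 5 numbers: the shift along the tool's x, y, z in mm, then the turn about the tool's z in degrees, then the opening in per cent of the stroke, from 0 (shut) to 100 (fully open). In form: [[tx, ty, tz, turn, claw], ...]. A call has 1 to 20 rows; each row is the pose to reach, as a shift and turn from the pose commanded when the call began, along the tool's axes at that moment; what a row does not reach only later rows make up. A row lasts 1/10 s, in which the tool goes at most 50 mm and 8.59 degrees, less where a joint would pass 70% of its speed; a pose out of reach is approached as far as the arm can. A call with a gripper value outside its range is refused whole. The fingers move at their own pace and stop on an object; "newtons" is the grip in N (left out, the last holds). Time passes only in rows, so rows that repeat a pose let the fingers close. It gives the time, the measured TCP pose, the force and the opening at its end, in the units of the state.
- bot.read_state(): the state, without advancing time (a new reading comes with each control period).
- bot.read_camera(name): name is "scene" or "top" or "wrist"; returns a dict with "pixels" (400x640x3 uint8, red, green, blue), "depth" (400x640 float32, m along the optical axis (not along the pixel's ray), 0 where there is no reading), "fovy" (degrees; the focal length in pixels is half the picture's height over the tangent of half this angle, whatever the lens; pixels are square), "cx", "cy" (the principal point, pixels), "xyz" and "attitude" of the camera in the world. Camera axes: x right, y up, looking along -z (the intrinsics and any distortion apply to the point x, -y, -z); pixel columns grow to the right and rows downward; lengths in m; the calibration is good to about 2 mm. A picture is of the moment at which its call begins.
- bot.finish_job(): hands the job in, once; it reports no verdict.
The state is a dict: "time": time; "q": joint angles; "joint_vel": joint speeds; "joint_torque": joint torques, N m; "tool_pos": TCP position; "tcp_rot": TCP orientation; "wrist_force": force on the tool from outside, world axes, zero at the start; "torque": the same for the moment, N m; "width": opening from 0.0 (shut) to 1.0 (fully open).
Only numpy, scipy, OpenCV 4.12 (cv2) and the standard library are available. Lean on these libraries where they do the work, as an engineer would, in place of code of your own. Each camera call takes 0.05 s, during which the arm holds its last target.

### The job

One of the two empty blue crates has a red ring stamped underneath. Tip both crates over onto their sides so that their undersides can be seen, and only then push the stamped one, still lying on its side, along the bench until its middle is over the yellow dispatch line. Only tip and push the crates, never pick one up; leave the other crate lying on its side clear of the line, and do not disturb the bottle, the beaker or the tube rack.

Things in the scene. Friction and masses are not known exactly. Their poses are not given: they have to be found in the camera images.
- crate_stamped: empty open-topped blue crate, 92 (its x) x 100 (its y) x 130 mm high (its z), 4 mm walls, 0.24 to 0.42 kg, upright at first on an 8 mm black rubber foot. Origin: centre of the underside. The foot grips: pushed level near the rim the crate tips over its opposite bottom edge; past about 40 degrees it falls on its side and stays. The one with the stamp: a red ring, 68 mm across, on its underside.
- crate_plain: empty open-topped blue crate, 92 (its x) x 100 (its y) x 130 mm high (its z), 4 mm walls, 0.24 to 0.42 kg, upright at first on an 8 mm black rubber foot. Origin: centre of the underside. The foot grips: pushed level near the rim the crate tips over its opposite bottom edge; past about 40 degrees it falls on its side and stays. Plain underneath, otherwise like the stamped one; either may stand left or right.
- crate_stamped_center (a point): the middle of the stamped crate's outside, 65 mm above its underside along its z; about 65 mm above the bench when upright, 46 or 50 mm when the crate lies on its side.
- crate_plain_center (a point): the same point of the plain crate.
- dispatch_line: yellow tape stuck flat on the bench, 420 mm long (its x, roughly away from the robot) x 30 mm wide (its y), no thickness to speak of, three black arrowheads on it. Origin: its centre, on the bench top.
- bottle: amber glass bottle with a black cap, 64 mm across, 150 mm high, beyond the far end of the line. Origin: centre of its underside.
- beaker: clear glass beaker, 72 mm across, 85 mm high, far out on the robot's right. Origin: centre of its underside.
- tube_rack: grey rack, 70 (its x) x 140 (its y) mm, 115 mm high with its capped tubes, far out on the robot's left. Origin: centre of its underside.

How it is judged:
By the outcome, as a careful person would: the job done as asked, in the order asked, and still so for the second after the job is handed in, with the robot touching nothing.
It also fails if it takes over 64 s, if anything falls off the work surface, if the arm or the gripper's body presses on something with over 40 N, if the wrist force passes 120 N, or if a joint passes its speed limit or range.

## Working session

There is one attempt and no reset: what is moved stays moved. The work goes in short steps, Python scripts to look and compute and a tool call to move; the robot and the scene stay as the last step left them, time stands still between calls to the robot, and variables do not carry over. Pictures are saved under pics/ and viewed, and the job is handed in when it is done.

Besides the shell and the picture viewer there is one more tool, called after "Request:" as name(argument=value, ...) on one line, values as JSON. move_arm: Moves the arm, as the interface text tells. Its arguments: {"type":"object","properties":{"steps":{"type":"array","items":{"type":"array","items":{"type":"number"}}},"newtons":{"type":"number"}},"required":["steps"]}

```bash
mkdir -p pics; cat > h.py <<'E'
import numpy as np,cv2
from scipy.spatial.transform import Rotation as R
from workcell import bot
def grab(n,tag):
    c=bot.read_camera(n); cv2.imwrite(f'pics/{tag}.png',c['pixels'][:,:,::-1]); return c
def att(c):
    a=np.array(c['attitude'],float)
    return a if a.shape==(3,3) else (R.from_rotvec(a).as_matrix() if a.size==3 else None)
def f(c): return 200/np.tan(np.radians(c['fovy'])/2)
def cloud(c):
    d=c['depth'];v,u=np.mgrid[:400,:640];F=f(c)
    p=np.stack([(u-c['cx'])/F*d,-(v-c['cy'])/F*d,-d],-1)
    return p@att(c).T+np.array(c['xyz'])
def ray(c,u,v,z):
    F=f(c);d=att(c)@np.array([(u-c['cx'])/F,-(v-c['cy'])/F,-1]);o=np.array(c['xyz'])
    return o+d*(z-o[2])/d[2]
E
python3 - <<'E'
from h import *
print(bot.read_state())
for n in('scene','top','wrist'):
    c=grab(n,n+'0'); print(n,{k:v for k,v in c.items() if k not in('pixels','depth')},(c['depth']>0).mean())
E
```

```text
{'time': 0.0, 'q': array([ 1.18307754e+00,  2.64753981e-01,  1.60539269e+00, -2.04670927e-05,
        1.27367298e+00, -3.69110925e-02]), 'joint_vel': array([ 0.00012581, -0.00062821, -0.00038262, -0.00084566, -0.00150481,
       -0.00125016]), 'joint_torque': array([ 2.40335838e-03, -5.15111625e+01, -3.67323303e+01,  3.38755844e-04,
        1.27607936e-02, -3.83983729e-05]), 'tool_pos': array([0.23170652, 0.63320628, 0.22995136]), 'tcp_rot': array([-0.54813797, -3.09294507,  0.00342561]), 'wrist_force': array([0.19030911, 0.50264689, 0.44460159]), 'torque': array([-0.01154045, -0.03989805,  0.00465651]), 'width': 0.9978781814782768}
scene {'fovy': 51.19464305940789, 'cx': 329.1665874221115, 'cy': 195.0722745193467, 'xyz': array([ 1.23473011, -0.60430776,  0.92462718]), 'attitude': array([0.75220847, 0.30571115, 0.72874019])} 0.9960859375
top {'fovy': 56.89653625146371, 'cx': 317.0216980205702, 'cy': 200.52218552847734, 'xyz': array([ 0.33409217, -0.01530155,  1.42230337]), 'attitude': array([ 0.17056372, -0.1530677 , -1.50808146])} 0.99600390625
wrist {'fovy': 68.07924929432176, 'cx': 323.12163003815016, 'cy': 201.74055669236466, 'xyz': array([0.16492058, 0.65778828, 0.37193889]), 'attitude': array([-0.25171225, -0.17345988,  1.21199118])} 0.99609375
```

View pics/scene0.png

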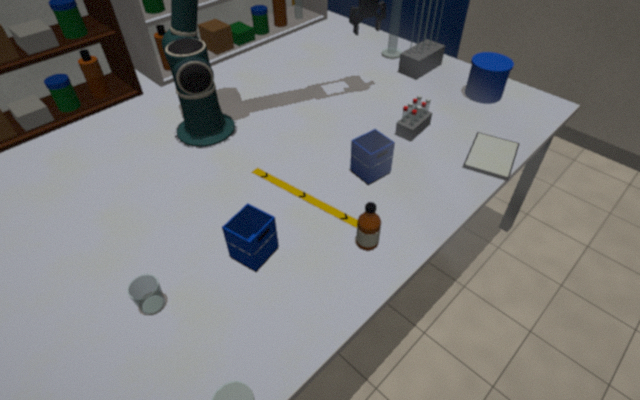

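View pics/top0.png

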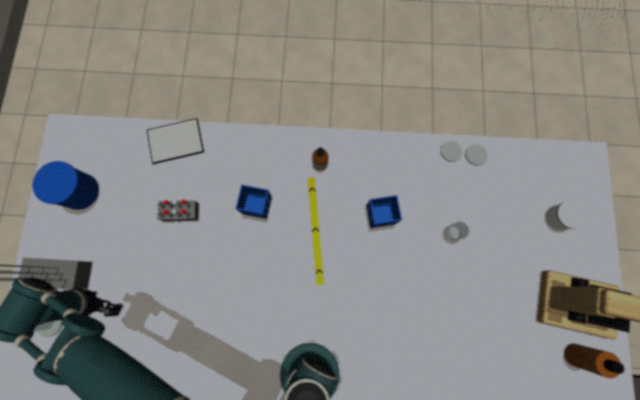

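```bash
python3 - <<'E'
from h import *
c=bot.read_camera('top');P=cloud(c);hsv=cv2.cvtColor(c['pixels'],cv2.COLOR_RGB2HSV)
def comps(m,lab):
    n,l,s,ce=cv2.connectedComponentsWithStats(m.astype(np.uint8))
    for i in range(1,n):
        if s[i,4]<150: continue
        p=P[l==i];x=p[:,2];
        print(lab,s[i],ce[i].round(),'min',p.min(0).round(3),'max',p.max(0).round(3))
        top=p[x>np.percentile(x,98)-0.012]
        r=cv2.minAreaRect((top[:,:2]*1000).astype(np.float32)); print('   top rect',r,'z',np.median(top[:,2]).round(3))
H,S,V=cv2.split(hsv)
comps((H>95)&(H<130)&(S>90),'blue')
comps((H>20)&(H<35)&(S>120)&(V>100),'yellow')
print(P[200,320])
E
```

```text
blue [  33  161   65   48 2304] [ 64. 186.] min [ 0.334 -0.015 -0.001] max [0.697 1.141 1.422]
   top rect ((522.7636108398438, 499.4318542480469), (1085.2183837890625, 156.49530029296875), 78.0758285522461) z 0.148
blue [236 185  35  33 855] [253. 201.] min [ 0.334 -0.015  0.004] max [0.649 0.296 1.422]
   top rect ((508.521240234375, 119.66455078125), (424.33392333984375, 120.4415512084961), 53.57712936401367) z 0.13
blue [367 196  35  31 849] [384. 211.] min [ 0.334 -0.293  0.002] max [ 0.641 -0.015  1.422]
   top rect ((503.4361877441406, -130.33241271972656), (122.050537109375, 390.8216247558594), 38.46962356567383) z 0.129
yellow [308 178  15 106 669] [315. 231.] min [ 0.317 -0.027 -0.006] max [0.724 0.05  1.422]
   top rect ((520.765869140625, 10.647689819335938), (412.5003356933594, 25.898487091064453), 8.131438255310059) z 0.002
[ 0.63615799 -0.00217923 -0.00090275]
```

The scene view shows the two blue crates on either side of the yellow line: left crate at pixel (371,157), right at (250,237). The bottle is at (368,227), beaker at (147,295) and rack at (413,122). In the top view the crates sit at (253,201) and (384,211), and the line runs from (311,178) to (320,283).

```bash
python3 - <<'E'
from h import *
for cam in('top','scene'):
    c=bot.read_camera(cam);P=cloud(c);ok=c['depth']>0
    H,S,V=cv2.split(cv2.cvtColor(c['pixels'],cv2.COLOR_RGB2HSV))
    def comps(m,lab):
        n,l,s,ce=cv2.connectedComponentsWithStats(m.astype(np.uint8))
        for i in range(1,n):
            if s[i,4]<150: continue
            p=P[(l==i)&ok]
            if p[:,0].max()>0.9 or abs(np.median(p[:,1]))>0.45: continue
            zt=np.percentile(p[:,2],97)
            top=p[(p[:,2]>zt-0.008)] if lab=='blue' else p
            r=cv2.minAreaRect((top[:,:2]*1000).astype(np.float32)); print(cam,lab,ce[i].round(),'rect',np.round(r[0],1),np.round(r[1],1),round(r[2],1),'ztop',zt.round(3),len(top))
    comps((H>95)&(H<130)&(S>90),'blue')
    comps((H>20)&(H<35)&(S>120)&(V>100),'yellow')
    # other tall things
    m=ok&(P[:,:,2]>0.02)&(P[:,:,2]<0.3)&(P[:,:,0]>0.35)&(P[:,:,0]<0.95)&(abs(P[:,:,1])<0.65)
    n,l,s,ce=cv2.connectedComponentsWithStats(m.astype(np.uint8))
    for i in range(1,n):
        if s[i,4]>40:
            p=P[l==i];print(cam,'tall',ce[i].round(),p.min(0).round(3),p.max(0).round(3))
E
```

```text
top blue [253. 201.] rect [598.8 241.5] [102.3  91.2] 82.2 ztop 0.132 127
top blue [384. 211.] rect [ 588.8 -237.6] [92.  97.5] 11.7 ztop 0.132 107
top yellow [315. 231.] rect [520.4  10.6] [411.8  25.8] 8.3 ztop 0.007 666
top tall [320. 158.] [ 0.754 -0.026  0.022] [0.811 0.037 0.155]
top tall [253. 201.] [0.548 0.185 0.02 ] [0.652 0.295 0.139]
top tall [385. 210.] [ 0.534 -0.298  0.02 ] [ 0.642 -0.182  0.137]
top tall [177. 210.] [0.517 0.463 0.02 ] [0.598 0.607 0.121]
top tall [459. 230.] [ 0.502 -0.555  0.02 ] [ 0.569 -0.482  0.092]
scene blue [62.  5.] rect [-473.1 -180.7] [84.4 54.6] 44.2 ztop 0.39 156
scene blue [57. 81.] rect [-485.8 -300.9] [78.9 87.7] 83.3 ztop 0.14 228
scene blue [366. 146.] rect [602.  241.3] [103.7  98.1] 82.1 ztop 0.13 161
scene blue [365. 170.] rect [641.6 196.5] [25.2 11.3] 57.6 ztop 0.106 25
scene blue [251. 236.] rect [ 591.6 -238.6] [ 95.9 103.3] 12.0 ztop 0.129 381
scene yellow [307. 197.] rect [519.3  10.1] [416.3  31.6] 8.6 ztop 0.003 738
scene tall [415. 117.] [0.53  0.462 0.02 ] [0.604 0.612 0.118]
scene tall [372. 154.] [0.55  0.184 0.02 ] [0.657 0.299 0.132]
scene tall [369. 226.] [ 0.762 -0.028  0.02 ] [0.825 0.029 0.154]
scene tall [251. 235.] [ 0.536 -0.297  0.02 ] [ 0.649 -0.18   0.133]
scene tall [146. 292.] [ 0.503 -0.552  0.02 ] [ 0.575 -0.481  0.09 ]
```

```bash
cat >> h.py <<'E'
def go(x,y,z,yaw=None):
    """print shift mm in tool axes, turn deg so tool y (jaw axis) points at world yaw deg (mod 180)"""
    s=bot.read_state();M=R.from_rotvec(s['tcp_rot']).as_matrix()
    d=M.T@(np.array([x,y,z])-s['tool_pos'])*1000
    a=np.degrees(np.arctan2(M[1,1],M[0,1])); t=None
    if yaw is not None: t=-(((yaw-a)+90)%180-90)
    print('shift',d.round(1),'turn',t,'jaw now',a.round(1))
E
python3 - <<'E'
from h import *
go(.681,.230,.231,82)
E
```

```text
shift [-560.5 -224.7   -0. ] turn -12.097323269103399 jaw now 69.9
```

Request:
move_arm(steps=[[-560, -225, 0, -12, 50], [-560, -225, 0, -12, 50], [-560, -225, 0, -12, 50], [-560, -225, 0, -12, 50], [-560, -225, 0, -12, 50], [-560, -225, 0, -12, 50], [-560, -225, 0, -12, 50], [-560, -225, 0, -12, 50], [-560, -225, 0, -12, 50], [-560, -225, 0, -12, 50], [-560, -225, 0, -12, 50], [-560, -225, 0, -12, 50], [-560, -225, 0, -12, 50], [-560, -225, 0, -12, 50], [-560, -225, 0, -12, 50], [-560, -225, 0, -12, 50], [-560, -225, 0, -12, 50]])

```text
time: 2.0
tool_pos: [0.6795, 0.2316, 0.2315]
tcp_rot: [-0.219, -3.134, -0.0]
wrist_force: [0.7, -0.1, -0.0]
width: 0.502
```

Request:
move_arm(steps=[[0, 0, 45, 0, 50], [0, 0, 90, 0, 50], [0, 0, 126, 0, 50], [0, 0, 126, 0, 50], [10, 0, 126, 0, 50], [20, 0, 126, 0, 50], [30, 0, 126, 0, 50], [40, 0, 126, 0, 50], [50, 0, 126, 0, 50]])

```text
time: 2.9
tool_pos: [0.6328, 0.2378, 0.1088]
tcp_rot: [0.221, 3.127, 0.003]
wrist_force: [3.6, -0.7, 4.9]
width: 0.5
```

```bash
python3 - <<'E'
from h import *
c=grab('scene','s1')
cv2.imwrite('pics/s1c.png',cv2.resize(c['pixels'][80:280,200:480,::-1],None,fx=2.8,fy=2.8))
E
```

```text
(no output)
```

View pics/s1c.png

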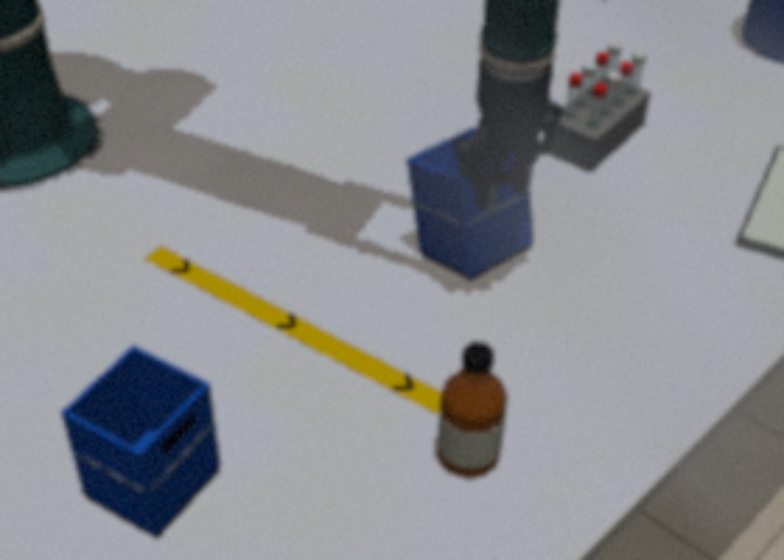

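The left crate (crop around (470,210)) has started tipping, with its far bottom edge just lifting. I'll keep pushing.

Request:
move_arm(steps=[[12, 0, 0, 0, 50], [24, 0, 0, 0, 50], [36, 0, 0, 0, 50], [46, 0, 0, 0, 50], [54, 0, 0, 0, 50], [60, 0, 0, 0, 50], [60, 0, 0, 0, 50]])

```text
time: 3.65
tool_pos: [0.5709, 0.2461, 0.1068]
tcp_rot: [0.222, 3.133, 0.001]
wrist_force: [0.2, 1.1, -0.2]
width: 0.497
```

```bash
python3 - <<'E'
from h import *
c=grab('scene','s2')
cv2.imwrite('pics/s2c.png',cv2.resize(c['pixels'][80:280,200:480,::-1],None,fx=2.8,fy=2.8))
E
```

```text
(no output)
```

View pics/s2c.png

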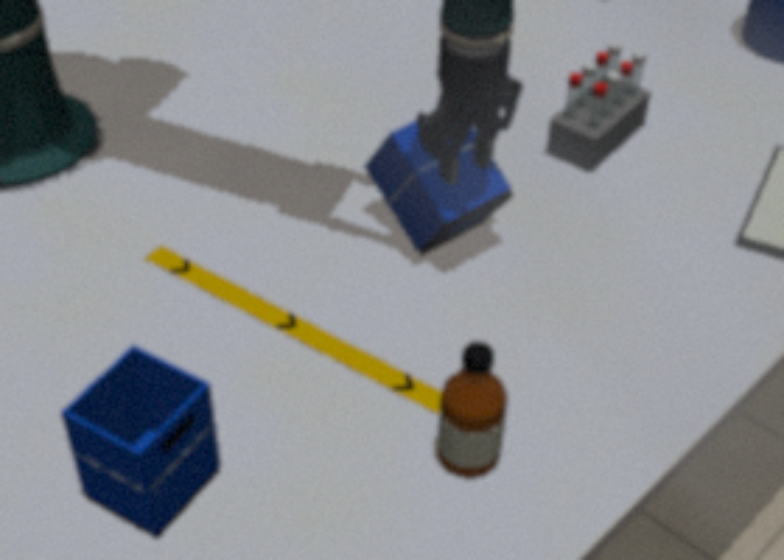

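The crate (crop around (440,185)) is past 40° and contact force is zero, so it is falling. I'll let it settle and then raise the arm.

Request:
move_arm(steps=[[0, 0, 0, 0, 50], [0, 0, -20, 0, 50], [0, 0, -60, 0, 50], [0, 0, -100, 0, 50], [0, 0, -120, 0, 50], [0, 0, -120, 0, 50]])

```text
time: 4.3
tool_pos: [0.5734, 0.2465, 0.2289]
tcp_rot: [0.222, 3.129, 0.004]
wrist_force: [-0.1, -0.6, 0.6]
width: 0.5
```

```bash
python3 - <<'E'
from h import *
c=grab('scene','s3')
cv2.imwrite('pics/s3c.png',cv2.resize(c['pixels'][80:280,200:480,::-1],None,fx=2.8,fy=2.8))
# right crate pre-contact: yaw 11.7, centre (.590,-.238), 82mm along +x axis
a=np.radians(11.8); go(.590+.085*np.cos(a),-.238+.085*np.sin(a),.227,90+11.8)
E
```

```text
shift [-165.9 -447.6   -1.1] turn -19.910159170231836 jaw now 81.9
```

View pics/s3c.png

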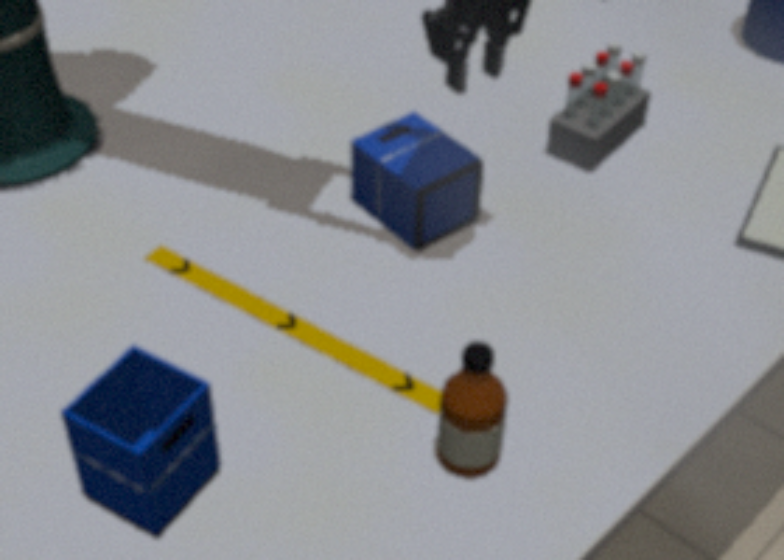

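The left crate now lies on its side. Its underside, at crop (450,200), is plain blue with no ring. Next is the right crate.

Request:
move_arm(steps=[[-166, -448, 0, -20, 50], [-166, -448, 0, -20, 50], [-166, -448, 0, -20, 50], [-166, -448, 0, -20, 50], [-166, -448, 0, -20, 50], [-166, -448, 0, -20, 50], [-166, -448, 0, -20, 50], [-166, -448, 0, -20, 50], [-166, -448, 0, -20, 50], [-166, -448, 0, -20, 50], [-166, -448, 0, -20, 50], [-166, -448, 0, -20, 50], [-166, -448, 0, -20, 50]])

```text
time: 5.65
tool_pos: [0.6718, -0.2199, 0.223]
tcp_rot: [0.326, -3.121, -0.004]
wrist_force: [-0.4, 0.1, -0.9]
width: 0.498
```

Request:
move_arm(steps=[[0, 0, 45, 0, 50], [0, 0, 90, 0, 50], [0, 0, 122, 0, 50], [0, 0, 122, 0, 50], [10, 0, 122, 0, 50], [20, 0, 122, 0, 50], [30, 0, 122, 0, 50], [40, 0, 122, 0, 50], [50, 0, 122, 0, 50]])

```text
time: 6.55
tool_pos: [0.6255, -0.2324, 0.1065]
tcp_rot: [-0.324, 3.119, -0.004]
wrist_force: [4.5, 0.8, 4.3]
width: 0.503
```

```bash
python3 - <<'E'
from h import *
c=grab('scene','s4')
cv2.imwrite('pics/s4c.png',cv2.resize(c['pixels'][80:280,200:480,::-1],None,fx=2.8,fy=2.8))
E
```

```text
(no output)
```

View pics/s4c.png

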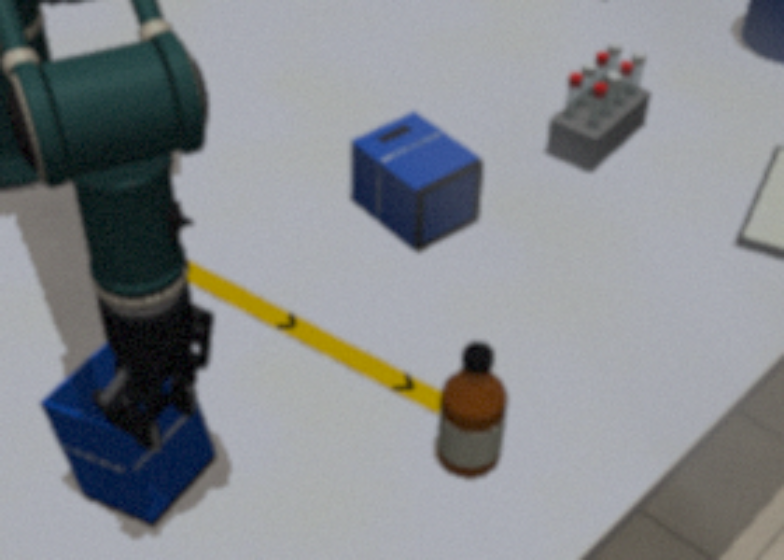

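The right crate (crop around (130,440)) has started to tip cleanly. I'll continue as with the first one.

Request:
move_arm(steps=[[12, 0, 0, 0, 50], [24, 0, 0, 0, 50], [36, 0, 0, 0, 50], [46, 0, 0, 0, 50], [54, 0, 0, 0, 50], [62, 0, 0, 0, 50], [62, 0, 0, 0, 50], [62, 0, 0, 0, 50], [62, 0, -20, 0, 50], [62, 0, -60, 0, 50], [62, 0, -100, 0, 50], [0, 0, -120, 0, 50], [-40, 0, -120, 0, 50], [-40, 0, -120, 0, 50]])

```text
time: 8.0
tool_pos: [0.6669, -0.2221, 0.2224]
tcp_rot: [-0.329, 3.123, 0.001]
wrist_force: [-0.3, -0.3, -0.9]
width: 0.495
```

```bash
python3 - <<'E'
from h import *
c=grab('scene','s5')
cv2.imwrite('pics/s5c.png',cv2.resize(c['pixels'][80:280,200:480,::-1],None,fx=2.8,fy=2.8))
for cam in('top','scene'):
    c=bot.read_camera(cam);P=cloud(c);ok=c['depth']>0
    H,S,V=cv2.split(cv2.cvtColor(c['pixels'],cv2.COLOR_RGB2HSV))
    n,l,s,ce=cv2.connectedComponentsWithStats((ok&(H>95)&(H<130)&(S>90)).astype(np.uint8))
    for i in range(1,n):
        p=P[l==i]
        if s[i,4]<150 or abs(np.median(p[:,1]))>.45 or np.median(p[:,0])<.3: continue
        top=p[p[:,2]>np.percentile(p[:,2],95)-.012]
        r=cv2.minAreaRect((top[:,:2]*1000).astype(np.float32));print(cam,np.round(r[0]),np.round(r[1]),round(r[2],1),np.median(top[:,2]).round(3),p.min(0).round(3),p.max(0).round(3))
E
```

```text
top [483. 257.] [101. 125.] 82.2 0.092 [ 0.415  0.2   -0.003] [0.553 0.336 0.101]
scene [484. 257.] [103. 124.] 82.0 0.09 [ 0.327  0.198 -0.004] [0.549 0.415 0.096]
scene [544. 236.] [42.  7.] 84.3 0.069 [0.539 0.209 0.007] [0.553 0.286 0.079]
scene [ 485. -260.] [132. 104.] 11.6 0.091 [ 0.32  -0.323 -0.003] [ 0.559 -0.161  0.096]
```

View pics/s5c.png

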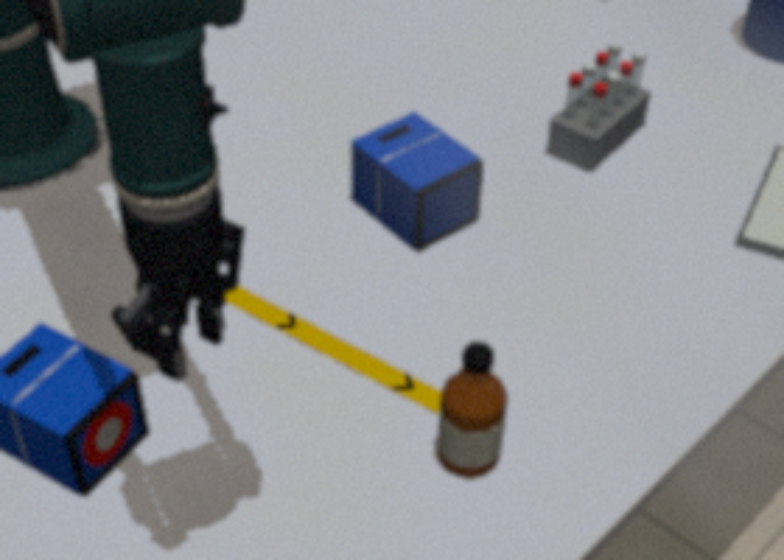

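The right crate is lying on its side, and the red ring shows on its underside at crop (107,433), so it is the stamped one. Both crates rest at top height 0.09 m. The stamped one is centred at (0.484, -0.260), yaw 11.7°. I'll go behind its right side and push it towards the line.

```bash
python3 - <<'E'
from h import *
print(bot.read_state()['q'].round(2))
go(.514,-.347,.222,11.7)
E
```

```text
[-0.36  0.32  1.56 -0.    1.27 -2.14]
shift [170.1 -90.7  -0.6] turn -89.75836014153904 jaw now 101.9
```

Request:
move_arm(steps=[[170, -91, 0, 90, 80], [170, -91, 0, 90, 80], [170, -91, 0, 90, 80], [170, -91, 0, 90, 80], [170, -91, 0, 90, 80], [170, -91, 0, 90, 80], [170, -91, 0, 90, 80], [170, -91, 0, 90, 80], [170, -91, 0, 90, 80], [170, -91, 0, 90, 80], [170, -91, 0, 90, 80], [170, -91, 0, 90, 80], [170, -91, 0, 90, 80], [170, -91, 0, 90, 80]])

```text
time: 9.55
tool_pos: [0.5146, -0.3473, 0.2229]
tcp_rot: [-1.978, -2.44, 0.0]
wrist_force: [0.1, 0.7, -0.4]
width: 0.804
```

```bash
cat > loc.py <<'E'
from h import *
def loc(cam,tag,show=True):
    c=grab(cam,tag);P=cloud(c);ok=c['depth']>0
    H,S,V=cv2.split(cv2.cvtColor(c['pixels'],cv2.COLOR_RGB2HSV))
    n,l,s,ce=cv2.connectedComponentsWithStats((ok&(H>95)&(H<130)&(S>90)).astype(np.uint8))
    for i in range(1,n):
        p=P[l==i]
        if s[i,4]<150 or abs(np.median(p[:,1]))>.45 or np.median(p[:,0])<.3: continue
        top=p[p[:,2]>np.percentile(p[:,2],95)-.012]
        r=cv2.minAreaRect((top[:,:2]*1000).astype(np.float32));n_=np.array([-np.sin(np.radians(8.4)),np.cos(np.radians(8.4))])
        print(cam,np.round(r[0]),np.round(r[1]),round(r[2],1),'z',np.median(top[:,2]).round(3),'dist to line',round(float((np.array(r[0])-[520,10.4])@n_),1))
E
python3 - <<'E'
from loc import *
loc('top','t6');loc('scene','s6')
go(.514,-.347,.04,11.7)
E
```

```text
top [483. 257.] [102. 125.] 82.3 z 0.092 dist to line 249.1
top [ 468. -239.] [138. 144.] 11.6 z 0.092 dist to line -239.5
scene [485. 257.] [105. 125.] 81.9 z 0.09 dist to line 249.5
scene [545. 241.] [65.  8.] 85.3 z 0.066 dist to line 224.4
scene [ 488. -281.] [135. 142.] 11.6 z 0.091 dist to line -283.2
shift [  0.6  -0.9 183.1] turn 0.23288532094667858 jaw now 11.9
```

View pics/s6.png

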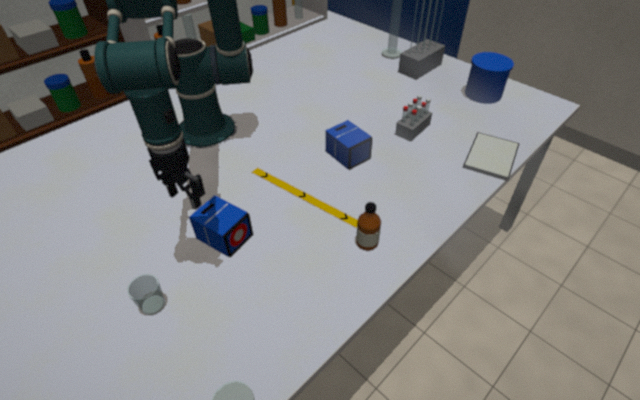

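The scene view shows the stamped crate at (222,225) with the ring visible at (238,235), and the gripper behind its right wall. The rectangle sizes this time are inflated by stray points, but the two views average to y≈-0.260, which agrees with the earlier reading. I'll lower the arm and push.

Request:
move_arm(steps=[[0, 0, 45, 0, 80], [0, 0, 90, 0, 80], [0, 0, 135, 0, 80], [0, 0, 182, 0, 80], [0, 0, 182, 0, 80], [12, 0, 182, 0, 80], [22, 0, 182, 0, 80], [30, 0, 182, 0, 80], [38, 0, 182, 0, 80], [48, 0, 182, 0, 80], [58, 0, 182, 0, 80], [70, 0, 182, 0, 80], [80, 0, 182, 0, 80], [90, 0, 182, 0, 80], [90, 0, 182, 0, 80]])

```text
time: 11.15
tool_pos: [0.4972, -0.258, 0.0421]
tcp_rot: [1.978, 2.44, 0.001]
wrist_force: [1.1, 0.2, 6.7]
width: 0.801
```

```bash
python3 - <<'E'
from loc import *
loc('top','t7');loc('scene','s7')
E
```

```text
top [483. 257.] [101. 125.] 82.0 z 0.092 dist to line 249.1
top [ 417. -147.] [ 2. 91.] 60.3 z 0.49 dist to line -140.6
scene [484. 259.] [105. 128.] 83.5 z 0.09 dist to line 250.9
scene [544. 232.] [53.  8.] 87.1 z 0.067 dist to line 215.6
scene [ 527. -235.] [ 4. 30.] 39.2 z 0.181 dist to line -244.1
scene [ 527. -263.] [58. 12.] 23.5 z 0.134 dist to line -271.5
```

View pics/s7.png

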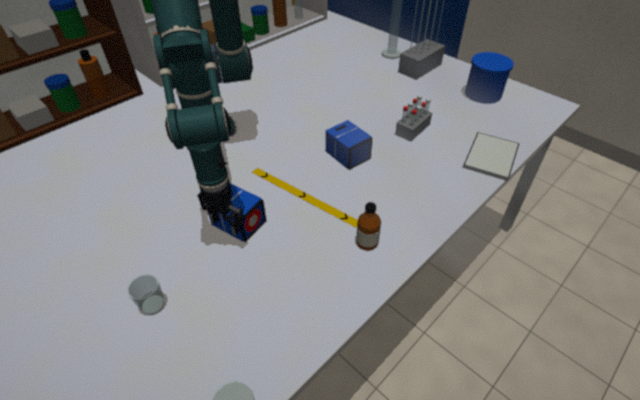

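The crate slides with the ring still facing the camera at (250,218). There is an upward force of 6.7 N, so I'll back off, raise slightly, and check for contact above the crate.

Request:
move_arm(steps=[[-8, 0, 0, 0, 80], [-8, 0, 0, 0, 80], [-8, 0, -8, 0, 80], [-8, 0, -8, 0, 80]])

```text
time: 11.65
tool_pos: [0.4982, -0.2665, 0.0495]
tcp_rot: [-1.979, -2.439, -0.0]
wrist_force: [0.3, 0.3, 0.3]
width: 0.796
```

```bash
python3 - <<'E'
from h import *
c=grab('scene','s8');cv2.imwrite('pics/s8c.png',cv2.resize(c['pixels'][140:260,160:340,::-1],None,fx=4,fy=4))
c=grab('wrist','w8')
E
```

```text
(no output)
```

View pics/s8c.png

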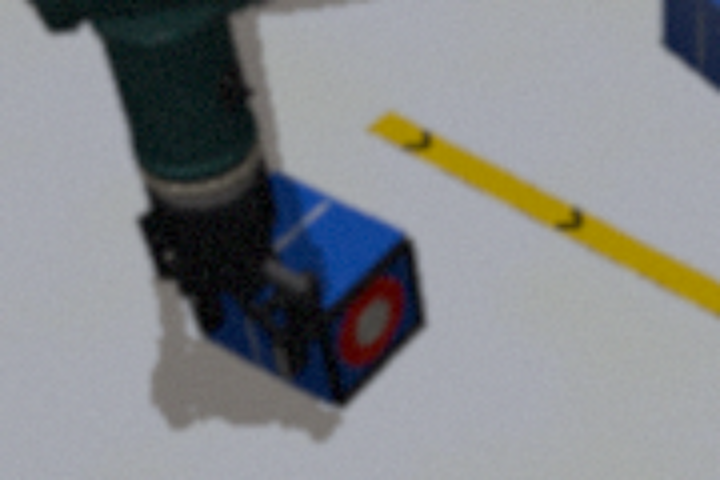

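View pics/w8.png

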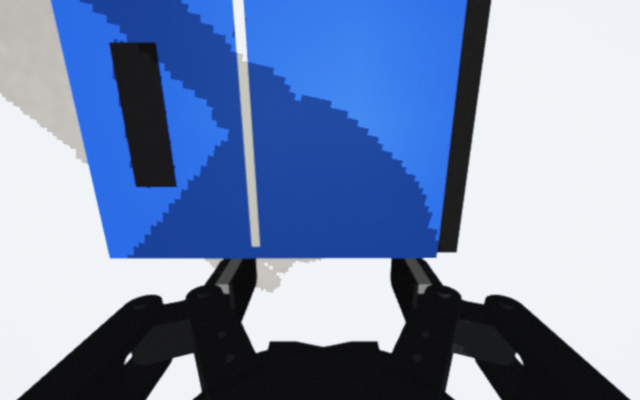

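The wrist view shows the crate flat and square to the fingers, with its near edge at row 257 from column 110 to 455, and nothing touching its top. The upward force was wall friction. I'll lower the arm a little and continue.

```bash
cat >> loc.py <<'E'
def wl(tag):
    c=grab('wrist',tag);m=np.zeros((400,640));H,S,V=cv2.split(cv2.cvtColor(c['pixels'],cv2.COLOR_RGB2HSV))
    P=cloud(c);k=(c['depth']>0)&(P[:,:,2]>.078)&(P[:,:,2]<.105)&(H>95)&(H<130)&(S>90)
    p=P[k];s=bot.read_state();M=R.from_rotvec(s['tcp_rot']).as_matrix();q=(p-s['tool_pos'])@M*1000
    print('top z',np.median(p[:,2]).round(4),'in tool: near edge x',np.percentile(q[:,0],.5).round(1),'y range',np.percentile(q[:,1],[.5,99.5]).round(1))
    # edge angle: near boundary per y bin
    ys=np.arange(-35,36,5);e=[np.percentile(q[abs(q[:,1]-y)<2.5,0],1) for y in ys];a=np.polyfit(ys,e,1);print('edge slope deg',np.degrees(a[0]).round(2),'x at y0',a[1].round(1))
    # centre: 50 mm beyond near edge, 65 mm from open rim/underside
    yc=np.mean(np.percentile(q[:,1],[.5,99.5]))
    ce=s['tool_pos']+M@np.array([a[1]+50,yc,0])/1000
    t=np.radians(8.4);print('centre',ce[:2].round(4),'dist to line mm',(1000*((ce[:2]-[.52,.0104])@[-np.sin(t),np.cos(t)])).round(1),'tcp',s['tool_pos'].round(4))
E
python3 - <<'E'
from loc import *
wl('w9')
E
```

```text
top z 0.0912 in tool: near edge x 20.8 y range [-78.5  42.9]
edge slope deg 0.33 x at y0 21.5
centre [ 0.466  -0.2004] dist to line mm -200.7 tcp [ 0.4982 -0.2667  0.049 ]
```

Request:
move_arm(steps=[[0, 0, 14, 0, 80], [6, 0, 14, 0, 80], [14, 0, 14, 0, 80], [24, 0, 14, 0, 80], [35, 0, 14, 0, 80], [46, 0, 14, 0, 80], [58, 0, 14, 0, 80], [70, 0, 14, 0, 80], [82, 0, 14, 0, 80], [94, 0, 14, 0, 80], [106, 0, 14, 0, 80], [118, 0, 14, 0, 80], [130, 0, 14, 0, 80], [142, 0, 14, 0, 80], [152, 0, 14, 0, 80], [162, 0, 14, 0, 80], [170, 0, 14, 0, 80], [176, 0, 14, 0, 80], [180, 0, 14, 0, 80], [180, 0, 14, 0, 80]])

```text
time: 13.8
tool_pos: [0.4611, -0.0905, 0.0351]
tcp_rot: [-1.978, -2.439, -0.0]
wrist_force: [1.1, -1.9, -0.6]
width: 0.802
```

```bash
python3 - <<'E'
from loc import *
wl('w10');grab('scene','s10')
E
```

```text
top z 0.0923 in tool: near edge x 13.4 y range [-77.4  43.9]
edge slope deg 0.26 x at y0 14.4
centre [ 0.4314 -0.0312] dist to line mm -28.2 tcp [ 0.4611 -0.0907  0.035 ]
```

View pics/s10.png

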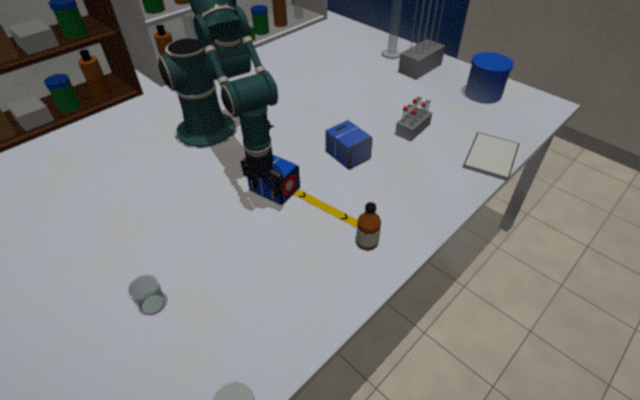

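The stamped crate at (273,182) now reaches the line, still on its side with the ring at (290,185). It has about 28 mm left to go.

Request:
move_arm(steps=[[5, 0, 0, 0, 80], [12, 0, 0, 0, 80], [19, 0, 0, 0, 80], [25, 0, 0, 0, 80], [28, 0, 0, 0, 80], [28, 0, 0, 0, 80], [28, 0, 0, 0, 80], [0, 0, 0, 0, 80], [-25, 0, 0, 0, 80], [-40, 0, -40, 0, 80], [-60, 0, -90, 0, 80], [-110, 0, -140, 0, 80], [-160, 0, -180, 0, 80], [-210, 0, -180, 0, 80], [-250, 0, -180, 0, 80], [-250, 0, -180, 0, 80]])

```text
time: 15.5
tool_pos: [0.5138, -0.3397, 0.2166]
tcp_rot: [1.98, 2.435, -0.0]
wrist_force: [1.0, 0.4, 0.4]
width: 0.801
```

```bash
cat >> loc.py <<'E'
E
python3 - <<'E'
from loc import *
loc('top','t11');loc('scene','s11')
for cam in('top','scene'):
    c=bot.read_camera(cam);P=cloud(c);ok=(c['depth']>0)
    H,S,V=cv2.split(cv2.cvtColor(c['pixels'],cv2.COLOR_RGB2HSV))
    k=ok&(P[:,:,2]>.082)&(P[:,:,2]<.105)&(abs(P[:,:,1])<.12)&(P[:,:,0]>.3)&(P[:,:,0]<.6)
    r=cv2.minAreaRect((P[k][:,:2]*1000).astype(np.float32));print(cam,r,np.median(P[k],0))
    y=ok&(H>20)&(H<35)&(S>120)&(V>100)&(abs(P[:,:,1])<.12)&(abs(P[:,:,2])<.015)
    q=P[y][:,:2]*1000; L=cv2.fitLine(q.astype(np.float32),cv2.DIST_HUBER,0,.01,.01).ravel();ctr=np.array(r[0]);d=L[:2]*np.sign(L[0]);print('line angle',np.degrees(np.arctan2(d[1],d[0])),'dist',(ctr-L[2:])@[-d[1],d[0]])
    m=ok&(P[:,:,2]>0.02)&(P[:,:,2]<0.3)&(P[:,:,0]>0.35)&(P[:,:,0]<0.95)&(abs(P[:,:,1])<0.65)
    n,l,s,ce=cv2.connectedComponentsWithStats(m.astype(np.uint8))
    for i in range(1,n):
        if s[i,4]>40:
            p=P[l==i];print(cam,'tall',ce[i].round(),p.min(0).round(3),p.max(0).round(3))
E
```

```text
top [483. 257.] [102. 125.] 82.0 z 0.092 dist to line 249.4
top [425.  -5.] [125.  98.] 12.3 z 0.093 dist to line -1.5
scene [483. 258.] [105. 128.] 82.0 z 0.09 dist to line 250.3
scene [545. 229.] [51. 11.] 86.7 z 0.069 dist to line 212.9
scene [431.  -5.] [135. 105.] 12.2 z 0.09 dist to line -2.3
top ((427.9784851074219, -5.783000946044922), (129.92979431152344, 99.71527862548828), 12.02263355255127) [ 0.42703231 -0.00592491  0.0924272 ]
line angle 8.221965 dist -3.069120650624086
top tall [320. 158.] [ 0.754 -0.026  0.02 ] [0.812 0.037 0.155]
top tall [177. 210.] [0.517 0.463 0.021] [0.598 0.609 0.123]
top tall [420. 213.] [ 0.531 -0.334  0.23 ] [ 0.574 -0.314  0.298]
top tall [248. 232.] [0.415 0.199 0.02 ] [0.555 0.315 0.103]
top tall [454. 236.] [ 0.502 -0.546  0.021] [ 0.536 -0.482  0.09 ]
top tall [318. 252.] [ 0.354 -0.066  0.043] [0.5   0.054 0.103]
top tall [427. 240.] [ 0.446 -0.356  0.229] [ 0.483 -0.33   0.297]
scene ((430.91082763671875, -4.874900817871094), (135.51429748535156, 107.40303039550781), 11.198661804199219) [ 0.4359264  -0.00873467  0.09035976]
line angle 8.013231 dist -2.8651068368276356
scene tall [415. 117.] [0.529 0.463 0.02 ] [0.605 0.613 0.118]
scene tall [349. 142.] [0.417 0.197 0.02 ] [0.563 0.315 0.096]
scene tall [278. 171.] [ 0.356 -0.068  0.02 ] [0.505 0.057 0.095]
scene tall [172. 184.] [ 0.45  -0.361  0.22 ] [ 0.514 -0.332  0.3  ]
scene tall [198. 195.] [ 0.536 -0.349  0.221] [ 0.583 -0.311  0.3  ]
scene tall [369. 226.] [ 0.764 -0.027  0.02 ] [0.824 0.03  0.152]
scene tall [146. 292.] [ 0.503 -0.552  0.02 ] [ 0.575 -0.481  0.087]
```

View pics/s11.png

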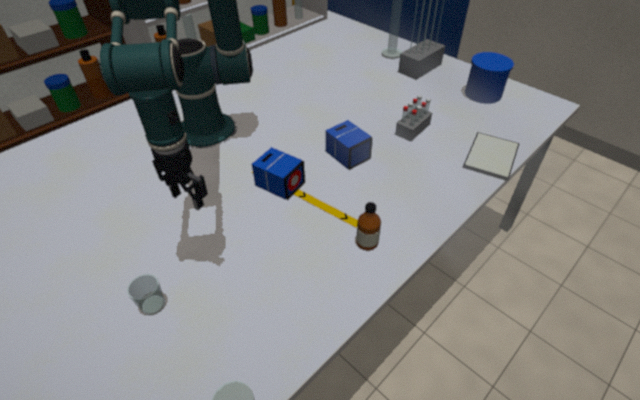

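View pics/t11.png

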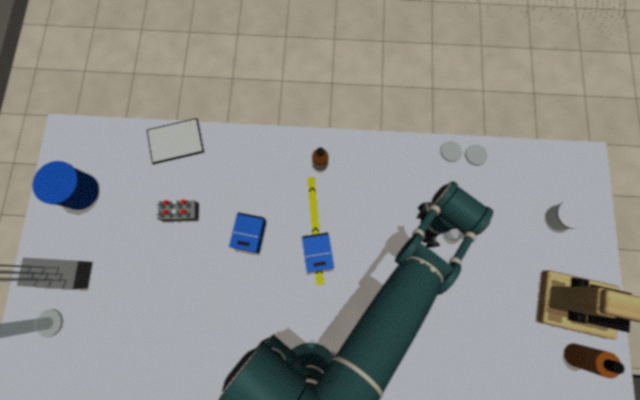

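The stamped crate at (278,172) in the scene view straddles the line, about 3 mm from its centreline (half-width 15 mm). The plain crate at (349,143) is well clear, and the bottle, rack and beaker haven't moved. The arm is away from everything, so I'll hand in.

```bash
python3 -c "
from workcell import bot
print(bot.finish_job())"
```

```text
the job is handed in; nothing more can be done
None
```

The stamped crate is lying on its side over the dispatch line, and I handed the job in at about 15.7 s. I tipped both crates towards the robot first. The left one was plain underneath and the right one showed the red ring, so I then pushed the right one about 260 mm along the bench.

- **Stamped crate:** its middle is about 2–3 mm from the line's centreline in both the top and scene views, and the tape is ±15 mm wide. Its top is at about 0.091 m, as expected for a crate on its side.
- **Plain crate:** it is lying on its side with its centre about 250 mm from the line.
- **Other items:** the bottle, rack and beaker measure within about 2 mm of their starting positions in the scene view. In the last top view the arm partly hid the beaker, so only the scene view confirms it there.
- **Arm:** it was withdrawn and touching nothing. The highest contact force I read was about 7 N.
- **Disagreements:** just before the push, stray points inflated the outline of the stamped crate, and the two views differed by about 40 mm. Their average matched the earlier reading, and the wrist camera then gave a consistent position during the push.

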